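# Open the sprung lid of the tall sample chest

### The arm

A 6-joint arm with a two-finger parallel gripper is mounted at the origin on a cart in front of the work surface, level with it; the furniture and walls round the work are solid. World frame = base frame: x ahead of the robot, y to its left, z up, the work surface at z = 0. Lengths are in mm, angles in rad, forces in N, time in s.
With the tool pointing down it reaches from about 400 to 925 mm from the base axis. Payload 12.5 kg.
Tool frame: the origin (TCP) lies midway between the tips of the shut fingers; the grasp point (between the pads) lies 19 mm behind it; z points along the fingers, y is the direction in which the jaws open and shut (so a half turn about z gives the same grasp; the last joint's range is limited). The gripper opens to 95 mm and grips with 3 to 60 N. Pads are 20 mm wide; open, the fingers measure 119 mm over their backs; the gripper's body (75 mm by 180 mm) begins 59 mm behind the grasp point.
Start: joints at [1.008, 0.491, 1.559, -0, 1.092, -0.106], TCP at [275.661, 560.944, 214.661] pointing down, gripper open.
Joint ranges: [-3.1, 3.1], [-0.84, 2.19], [0.05, 2.79], [-1.13, 4.28], [0.06, 2.93], [-2.69, 2.69]. Speed limits (rad/s): [2.22, 2.22, 2.79, 3.14, 3.14, 3.14].

### API

Orientations are given as [roll, pitch, yaw] about the fixed x, y, z axes, in that order (R = Rz(yaw) Ry(pitch) Rx(roll)).
In Python, from cell import * gives the robot as it stands. The module is installed in compiled form; this text tells all that it offers.
- The arm moves only by the tool carry_out, never from a script. Its argument "moves" is a list of rows, each an object of numbers: "dx", "dy", "dz": the shift along the tool's x, y, z in m; "twist": the turn about the tool's z in degrees. A call has 1 to 5 rows; each row is the pose to reach, as a shift and turn from the pose commanded when the call began, along the tool's axes at that moment; what a row does not reach only later rows make up. A row lasts 1/10 s, in which the tool goes at most 50 mm and 8.59 degrees, less where a joint would pass 70% of its speed; a pose out of reach is approached as far as the arm can. A call with a gripper value outside its range is refused whole. "grip" is the finger opening in m, from 0 to 0.0951, set as the call begins (left out, the last holds). The fingers move at their own pace and stop on an object; the grip force is fixed at half the most. Time passes only in rows, so rows that repeat a pose let the fingers close. It gives the time, the measured TCP pose, the force and the opening at its end, in the units of the state.
- state(): the state, without advancing time (a new reading comes with each control period).
- read_camera(name): name is "scene" or "top" or "wrist"; returns (picture, depth): 384x512x3 uint8, red, green, blue; 384x512 float32, mm along the optical axis (not along the pixel's ray), 0 where there is no reading.
- camera_info(name): a dict with "mtx" (3x3 intrinsics, pixels), "R" (3x3) and "t" (3): a world point X has camera coordinates R X + t. Camera axes: x right, y down, z forward; pixel columns grow to the right and rows downward; lengths in mm; the calibration is good to about 2 mm. The wrist camera is an equidistant fisheye: a pixel r from the principal point sees the ray r / f radians off the axis. A picture is of the moment at which its call begins: read the wrist's pose just before it. camera_info takes no time and is no camera call; for the wrist camera it gives the pose at the moment of the call.
- job_done(): hands the job in, once; it reports no verdict.
The state is a dict: "t": time; "joints": joint angles; "qvel": joint speeds; "tau": joint torques, N m; "eef_pos": TCP position; "tcp_rot": TCP orientation; "ft_force": force on the tool from outside, world axes, zero at the start; "moment": the same for the moment, N m; "opening": opening from 0.0 (shut) to 1.0 (fully open).
Only numpy, scipy, OpenCV 4.12 (cv2) and the standard library are available. Lean on these libraries where they do the work, as an engineer would, in place of code of your own. Each camera call takes 0.05 s, during which the arm holds its last target. There are 200 camera calls.

### The job

Two small sample chests stand on the bench. Lift the lid of the taller chest up past its balance point, so that its gas struts carry it on and hold it fully open by themselves, and let go of it. Leave the lower chest shut.

Things in the scene. Friction and masses are not known exactly. Their poses are not given: they have to be found in the camera images.
- tall_grip (a point): Middle of the lid handle of the taller chest: a black upright fin near the lid's front edge, 16 mm thick along y, 30 mm long along x, 42 mm tall. The point is 26 mm above the lid, 16 mm below the fin's top, and moves with the lid. Pinched across its thickness from above, the fin pivots between the fingers as the lid swings. Lid shut: x points to the hinge, y along it, z up.
- tall_hinge (a point): Middle of the hinge line at the top rear edge of the taller chest, a fixed grey box 130 mm deep (x), 150 wide (y), 105 high, with a flat metal lid 10 mm thick and a thin strut outside each side wall. y runs along the hinge line, x points to the rear, away from the robot, z up. Lid shut: the grip point lies 100 mm in front of it and 36 mm above it.
- tall_lid (a joint): Lid angle of the taller chest, rad: 0 shut (level), grows as the front edge goes up and back, 1.25 fully open at its stop. Let go below the balance point, which lies between 0.5 and 0.85, it sinks shut; beyond it the damped struts raise it to the stop within a few seconds and hold it. Lifting takes under 10 N at the handle.
- low_lid (a joint): Lid angle of the lower chest, rad; 0 = shut. The same kind of chest, lid, handle and struts, but only 65 mm high. It must stay shut.

How it is judged (in metres and radians):
At the end, for the whole second after the job is handed in: The taller chest's lid is held open by its struts, at 1.1 rad or more and at rest, and the lower chest's lid is shut (under 0.1 rad) (value of joint tall_lid above 1.1 rad and velocity of joint tall_lid between -0.1 and 0.1 rad/s and value of joint low_lid below 0.1 rad); the robot touches nothing.
It fails at once if the lower chest's lid is lifted (over 0.2 rad) (value of joint low_lid above 0.2 rad).
It also fails if it takes over 35 s, if anything falls off the work surface, if the arm or the gripper's body presses on something with over 40 N, if the wrist force passes 120 N, or if a joint passes its speed limit or range.

## Working session

There is one attempt and no reset: what is moved stays moved. The work goes in short steps, Python scripts to look and compute and a tool call to move; the robot and the scene stay as the last step left them, time stands still between calls to the robot, and variables do not carry over. Pictures are saved under pics/ and viewed, about 8 in all and at most 12, crops included, and the job is handed in when it is done.

Besides the shell and the picture viewer there is one more tool, called after ">>>" as name(argument=value, ...) on one line, values as JSON. carry_out: Moves the arm, as the interface text tells. Its arguments: {"type":"object","properties":{"moves":{"type":"array","items":{"type":"object","properties":{"dx":{"type":"number"},"dy":{"type":"number"},"dz":{"type":"number"},"twist":{"type":"number"}}}},"grip":{"type":"number"}},"required":["moves"]}

```bash
mkdir -p pics
cat > h.py <<'E'
from cell import *
import numpy as np, cv2
def snap(n,f):
    p,d=read_camera(n); cv2.imwrite(f'pics/{f}.png',p[:,:,::-1]); np.save(f'pics/{f}.npy',d); return p,d
def cloud(n,d):
    i=camera_info(n); K,R,t=map(np.array,(i['mtx'],i['R'],i['t']))
    v,u=np.mgrid[:d.shape[0],:d.shape[1]]
    c=np.stack([(u-K[0,2])/K[0,0]*d,(v-K[1,2])/K[1,1]*d,d],-1)
    return (c-t.ravel())@R
E
python3 - <<'E'
from h import *
s=state(); print({k:np.round(s[k],3) for k in ('t','eef_pos','tcp_rot','opening')})
a,_=snap('scene','s0'); b,_=snap('top','t0')
cv2.imwrite('pics/both.png',cv2.resize(np.vstack([a,b])[:,:,::-1],(400,600)))
for n in('scene','top'): print(camera_info(n))
E
```

```text
{'t': np.float64(0.0), 'eef_pos': array([275.523, 560.715, 214.065]), 'tcp_rot': array([-3.14 , -0.   ,  2.685]), 'opening': np.float64(1.002)}
{'mtx': array([[439.2749396 ,   0.        , 256.50259509],
       [  0.        , 439.2749396 , 189.97874393],
       [  0.        ,   0.        ,   1.        ]]), 'R': array([[ 0.51738153, -0.85558434, -0.01708212],
       [-0.66525828, -0.38957285, -0.6369179 ],
       [ 0.53828225,  0.34089358, -0.77074236]]), 't': array([-367.6001211 ,  367.69034246,  775.44437965])}
{'mtx': array([[390.30088971,   0.        , 254.83938094],
       [  0.        , 390.30088971, 197.62978864],
       [  0.        ,   0.        ,   1.        ]]), 'R': array([[ 0.01119338, -0.99989765,  0.00891088],
       [-0.99769518, -0.01176427, -0.0668276 ],
       [ 0.06692559, -0.00814231, -0.99772475]]), 't': array([-144.48817597,  507.55557831,  947.64520703])}
```

View pics/t0.png

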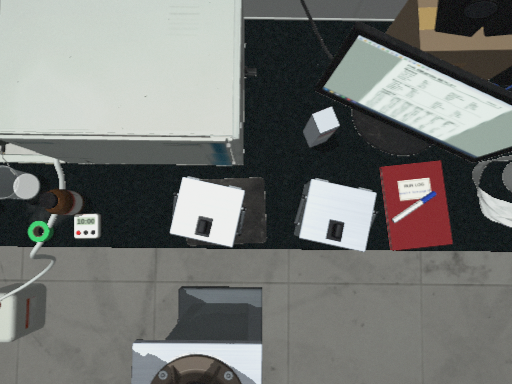

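View pics/s0.png

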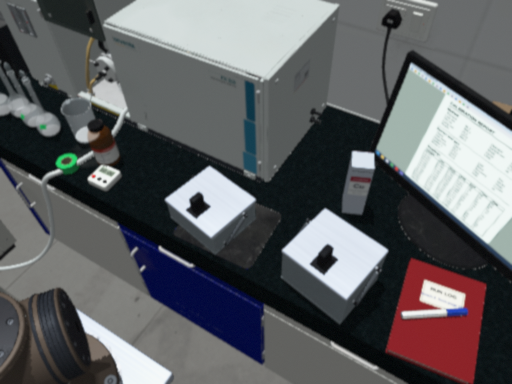

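The top view shows two chests with white lids and black fins, left at about (207,210) and right at (337,213). The right one looks taller, and I'll check that with depth.

Run:
```python
from h import *
for n,f,boxes in(('top','t0',((165,165,250,250),(285,170,385,255))),('scene','s0',((160,160,265,255),(275,200,395,325)))):
    d=np.load(f'pics/{f}.npy'); P=cloud(n,d); im=cv2.imread(f'pics/{f}.png')
    for b in boxes:
        m=np.zeros(d.shape,bool); m[b[1]:b[3],b[0]:b[2]]=1
        lid=m&(im.min(2)>(190))&(d>0)
        q=P[lid]; z=np.median(q[:,2]); k=lid&(abs(P[...,2]-z)<6); q=P[k]
        r=cv2.minAreaRect(q[:,:2].astype(np.float32))
        print(n,b,'lidz',round(z,1),'rect',np.round(r[0],1),np.round(r[1],1),round(r[2],1),np.round(cv2.boxPoints(r),0).tolist())
        fm=m&(d>0)&(P[...,2]>z+8)&(P[...,2]<z+60)
        q=P[fm]; print(' fin n',len(q),'zmax',np.percentile(q[:,2],[50,95]).round(1))
        q=q[(q[:,2]>z+32)]; r=cv2.minAreaRect(q[:,:2].astype(np.float32)); print('  top',np.round(r[0],1),np.round(r[1],1),round(r[2],1), q.mean(0).round(1))
# obstacles near: heights above 100 in region
d=np.load('pics/t0.npy');P=cloud('top',d)
q=P[(d>0)&(P[...,2]>60)]
for x in range(400,1000,50): print(x,[int(max(q[(abs(q[:,0]-x-25)<25)&(abs(q[:,1]-y)<25)][:,2],default=0)) for y in range(250,-700,-50)])
```

```text
top (165, 165, 250, 250) lidz 74.0 rect [472.7 -26.3] [148.8 133.8] 78.2 [[392.0, -86.0], [523.0, -113.0], [553.0, 33.0], [422.0, 60.0]]
 fin n 117 zmax [114.2 117.5]
  top [438.4 -19.5] [15.4 28.6] 78.4 [438.3 -19.8 114.6]
top (285, 170, 385, 255) lidz 114.3 rect [ 467.2 -322.1] [147.  133.3] 78.4 [[387.0, -381.0], [518.0, -408.0], [547.0, -264.0], [417.0, -237.0]]
 fin n 143 zmax [154.1 157. ]
  top [ 432.9 -314.7] [16.4 29.7] 79.3 [ 432.6 -313.8  154.6]
scene (160, 160, 265, 255) lidz 75.0 rect [468.2 -29.2] [146.6 133.6] 77.8 [[387.0, -87.0], [518.0, -115.0], [549.0, 28.0], [418.0, 57.0]]
 fin n 539 zmax [103.7 124.1]
  top [509.6 -40.7] [ 48.4 182.1] 64.6 [506.9 -52.8 115.8]
scene (275, 200, 395, 325) lidz 115.1 rect [ 462.6 -323.2] [146.8 133.1] 78.4 [[383.0, -382.0], [513.0, -408.0], [543.0, -265.0], [412.0, -238.0]]
 fin n 241 zmax [153.  157.6]
  top [ 428.5 -316.3] [16.5 28.7] 76.7 [ 427.4 -316.6  154.9]
400 [0, 0, 0, 0, 77, 118, 116, 77, 0, 0, 118, 157, 118, 119, 0, 0, 0, 0, 0]
450 [0, 0, 0, 0, 80, 116, 113, 79, 0, 0, 118, 119, 118, 118, 0, 0, 0, 0, 0]
500 [0, 0, 0, 0, 78, 78, 79, 79, 0, 0, 118, 119, 118, 118, 0, 0, 0, 0, 68]
550 [347, 347, 347, 347, 347, 347, 348, 349, 0, 0, 0, 0, 0, 0, 0, 0, 0, 0, 109]
600 [346, 346, 348, 347, 348, 347, 347, 350, 0, 0, 158, 159, 0, 0, 0, 0, 241, 306, 247]
650 [347, 347, 347, 348, 347, 348, 347, 350, 0, 0, 159, 160, 0, 93, 349, 349, 346, 320, 0]
700 [347, 348, 347, 347, 347, 348, 347, 349, 0, 0, 0, 204, 357, 356, 354, 349, 0, 0, 0]
750 [347, 347, 347, 347, 347, 347, 347, 349, 128, 0, 98, 361, 359, 353, 0, 0, 0, 0, 0]
800 [347, 347, 347, 348, 348, 348, 347, 349, 0, 0, 0, 0, 0, 0, 197, 319, 329, 328, 258]
850 [0, 0, 0, 0, 0, 0, 0, 245, 0, 0, 96, 97, 0, 0, 197, 306, 0, 286, 0]
900 [0, 0, 0, 0, 0, 0, 0, 0, 0, 0, 165, 98, 0, 0, 197, 220, 0, 0, 0]
950 [0, 0, 0, 0, 0, 0, 0, 77, 79, 82, 81, 84, 85, 86, 89, 87, 0, 0, 0]
```

The right chest is the taller one: lid top z≈115, fin at about (431,-315.5), hinge at about (529,-336,105), hinge direction yaw −11.7°. I'll check clearance on the left and work out the travel path.

```bash
cat >> h.py <<'E'
def wp(pts):
    "tool-frame shifts (m) from measured pose to each world waypoint (mm)"
    from scipy.spatial.transform import Rotation as Ro
    s=state(); R=Ro.from_euler('xyz',s['tcp_rot']).as_matrix(); p=np.array(s['eef_pos'])
    print('pose',p.round(1),np.round(s['tcp_rot'],3),'F',np.round(s['ft_force'],1),'t',round(float(s['t']),2))
    for q in pts: print(q,((np.array(q)-p)@R/1000).round(4))
E
python3 - <<'E'
from h import *
for n,f in(('top','t0'),('scene','s0')):
    d=np.load(f'pics/{f}.npy');P=cloud(n,d);q=P[d>0]
    print(n,'y',list(range(550,-50,-50)))
    for x in range(50,600,50): print(x,[int(max(q[(abs(q[:,0]-x-25)<25)&(abs(q[:,1]-y)<25)][:,2],default=-1)) for y in range(550,-50,-50)])
wp([(300,500,240),(345,400,260),(385,280,260),(405,200,260),(420,110,260)])
E
```

```text
top y [550, 500, 450, 400, 350, 300, 250, 200, 150, 100, 50, 0]
50 [-792, -791, -792, -789, -789, -788, -787, -700, 2, 18, 63, 56]
100 [-789, -790, -790, -791, -788, -790, -789, -698, 3, 3, 16, 186]
150 [-791, -792, -790, -791, -790, -791, -790, -699, 1, 1, 0, 0]
200 [-789, -794, -791, -789, -793, -788, -790, -790, -790, -789, -789, -790]
250 [-369, -793, -790, -791, -790, -788, -793, -787, -787, -790, -793, -789]
300 [-327, -217, -48, -792, -786, -791, -795, -793, -792, -791, -790, -791]
350 [-1, 1, 2, 22, 2, 2, 2, 2, 3, 2, 3, 4]
400 [-1, 2, 3, 24, 24, 22, 22, 4, 2, 3, 77, 118]
450 [-1, 3, 97, 97, 127, 126, 19, 4, 3, 3, 80, 116]
500 [-1, 0, 80, 98, 124, 126, 3, 2, 3, 3, 78, 78]
550 [-1, 1, 97, 161, 85, 346, 347, 347, 347, 347, 347, 347]
scene y [550, 500, 450, 400, 350, 300, 250, 200, 150, 100, 50, 0]
50 [-1, -1, -1, -1, -1, -1, -1, -1, -1, -1, -1, 281]
100 [-1, -1, -1, -1, -1, -1, -1, -1, -1, 0, 5, 252]
150 [-1, -1, -1, -1, -1, -1, -1, -1, -1, -1, -1, -1]
200 [-1, -1, -1, -1, -1, -1, -1, -1, -1, -787, -1, -1]
250 [-350, -790, -792, -792, -792, -791, -792, -790, -790, -789, -791, -792]
300 [-331, -217, -21, -17, -791, -791, -790, -791, -788, -790, -788, -791]
350 [2, 2, 2, 24, 19, 3, 3, 3, 3, 3, 3, 6]
400 [2, 4, 2, 24, 26, 23, 21, 4, 3, 4, 77, 119]
450 [199, 195, 98, 99, 127, 128, 20, 4, 3, 2, 78, 78]
500 [60, 98, 99, 99, 122, 125, 3, 3, 4, 4, 77, 78]
550 [335, 349, 361, 373, 386, 393, 346, 347, 347, 347, 347, 347]
pose [275.6 560.8 214.1] [-3.141 -0.     2.685] F [-0.8  0.2  0.4] t 0.1
(300, 500, 240) [-0.0487 -0.0438 -0.0258]
(345, 400, 260) [-0.1332 -0.1137 -0.0458]
(385, 280, 260) [-0.2221 -0.2037 -0.0457]
(405, 200, 260) [-0.2753 -0.2667 -0.0456]
(420, 110, 260) [-0.3284 -0.3409 -0.0456]
```

>>> carry_out(moves=[{"dx":-0.03,"dy":-0.025,"dz":-0.01,"twist":-3},{"dx":-0.06,"dy":-0.05,"dz":-0.02,"twist":-6},{"dx":-0.09,"dy":-0.075,"dz":-0.03,"twist":-9},{"dx":-0.12,"dy":-0.1,"dz":-0.04,"twist":-12},{"dx":-0.145,"dy":-0.125,"dz":-0.045,"twist":-14.4}], grip=0.06)

```text
t: 0.6
eef_pos: [351.3, 383.3, 260.2]
tcp_rot: [3.141, 0.0, 2.938]
ft_force: [0.2, 0.0, -1.0]
opening: 0.657
```

```bash
python3 -c "
from h import *
wp([(395,250,258),(415,200,258),(425,0,258),(432,-200,258),(430.7,-315.5,258)])"
```

```text
pose [351.3 383.3 260.2] [3.141 0.    2.938] F [ 0.2  0.  -1. ] t 0.6
(395, 250, 258) [-0.0697 -0.1218  0.0022]
(415, 200, 258) [-0.0994 -0.1667  0.0021]
(425, 0, 258) [-0.1496 -0.3605  0.0021]
(432, -200, 258) [-0.1969 -0.555   0.002 ]
(430.7, -315.5, 258) [-0.219  -0.6684  0.002 ]
```

>>> carry_out(moves=[{"dx":-0.025,"dy":-0.035},{"dx":-0.05,"dy":-0.07},{"dx":-0.07,"dy":-0.11},{"dx":-0.09,"dy":-0.15},{"dx":-0.105,"dy":-0.19}])

```text
schema error: expected keys dx, dy, dz, twist
```

>>> carry_out(moves=[{"dx":-0.01,"dy":-0.04},{"dx":-0.02,"dy":-0.08},{"dx":-0.03,"dy":-0.12},{"dx":-0.04,"dy":-0.16},{"dx":-0.05,"dy":-0.2}])

```text
schema error: expected keys dx, dy, dz, twist
```

>>> carry_out(moves=[{"dx":-0.01,"dy":-0.04},{"dx":-0.02,"dy":-0.08},{"dx":-0.03,"dy":-0.12},{"dx":-0.04,"dy":-0.16},{"dx":-0.05,"dy":-0.2}])

```text
schema error: expected keys dx, dy, dz, twist
```

```bash
python3 -c "
from h import *
wp([(430.7,-315.5,200),(430.7,-315.5,122)])"
```

```text
pose [351.3 383.3 260.2] [3.141 0.    2.938] F [ 0.2  0.  -1. ] t 0.6
(430.7, -315.5, 200) [-0.219  -0.6684  0.06  ]
(430.7, -315.5, 122) [-0.2189 -0.6684  0.138 ]
```

>>> carry_out(moves=[{"dx":-0.025,"dy":-0.035,"dz":0,"twist":0},{"dx":-0.05,"dy":-0.07,"dz":0,"twist":0},{"dx":-0.07,"dy":-0.11,"dz":0,"twist":0},{"dx":-0.09,"dy":-0.15,"dz":0,"twist":0},{"dx":-0.105,"dy":-0.19,"dz":0,"twist":0}])

```text
t: 1.1
eef_pos: [415.0, 175.6, 259.5]
tcp_rot: [-3.142, -0.0, 2.936]
ft_force: [0.4, 0.2, 0.4]
opening: 0.629
```

>>> carry_out(moves=[{"dx":-0.01,"dy":-0.04,"dz":0,"twist":0},{"dx":-0.02,"dy":-0.08,"dz":0,"twist":0},{"dx":-0.03,"dy":-0.12,"dz":0,"twist":0},{"dx":-0.04,"dy":-0.16,"dz":0,"twist":0},{"dx":-0.05,"dy":-0.2,"dz":0,"twist":0}])

```text
t: 1.6
eef_pos: [422.5, -30.2, 259.6]
tcp_rot: [3.141, 0.0, 2.936]
ft_force: [1.1, 0.3, 0.3]
opening: 0.633
```

>>> carry_out(moves=[{"dx":-0.01,"dy":-0.04,"dz":0,"twist":0},{"dx":-0.02,"dy":-0.08,"dz":0,"twist":0},{"dx":-0.03,"dy":-0.12,"dz":0,"twist":0},{"dx":-0.04,"dy":-0.16,"dz":0,"twist":0},{"dx":-0.05,"dy":-0.2,"dz":0,"twist":0}])

```text
t: 2.1
eef_pos: [430.6, -236.4, 259.5]
tcp_rot: [3.141, -0.0, 2.936]
ft_force: [1.4, 0.8, -0.3]
opening: 0.631
```

```bash
python3 -c "
from h import *
wp([(430.7,-315.5,200),(430.7,-315.5,122)])"
```

```text
pose [ 430.6 -236.4  259.5] [ 3.141 -0.     2.936] F [ 1.4  0.8 -0.3] t 2.1
(430.7, -315.5, 200) [-0.0163 -0.0775  0.0595]
(430.7, -315.5, 122) [-0.0163 -0.0775  0.1375]
```

>>> carry_out(moves=[{"dx":-0.006,"dy":-0.026,"dz":0.01,"twist":0},{"dx":-0.012,"dy":-0.052,"dz":0.025,"twist":0},{"dx":-0.016,"dy":-0.077,"dz":0.045,"twist":0},{"dx":-0.016,"dy":-0.0775,"dz":0.055,"twist":0},{"dx":-0.016,"dy":-0.0775,"dz":0.055,"twist":0}])

```text
t: 2.6
eef_pos: [430.1, -313.3, 203.1]
tcp_rot: [3.14, -0.003, 2.935]
ft_force: [-0.4, 0.6, -0.3]
opening: 0.634
```

```bash
python3 -c "
from h import *
i=camera_info('wrist');print(i);snap('wrist','w1');snap('scene','s1')
wp([(430.7,-315.5,122)])"
```

```text
{'mtx': array([[297.31863964,   0.        , 254.52703872],
       [  0.        , 297.31863964, 182.75068162],
       [  0.        ,   0.        ,   1.        ]]), 'R': array([[ 0.20456455,  0.97884994,  0.00247737],
       [ 0.93989153, -0.19712852,  0.27882657],
       [ 0.27341774, -0.05470957, -0.96033828]]), 't': array([ 218.38319232, -494.7902131 ,  245.0097293 ])}
pose [ 430.9 -313.   204.9] [ 3.141 -0.     2.937] F [0.6 0.2 0.5] t 2.7
(430.7, -315.5, 122) [-0.0003 -0.0025  0.0829]
```

View pics/w1.png

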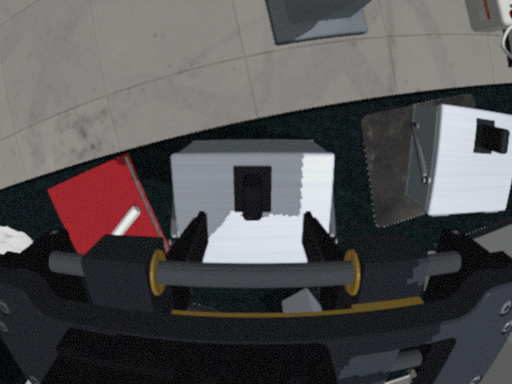

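The wrist view shows the fin at about (252,192), centred between the fingertips (x≈203 and 305). I'll go down and close.

>>> carry_out(moves=[{"dx":0,"dy":-0.002,"dz":0.025,"twist":0},{"dx":0,"dy":-0.002,"dz":0.05,"twist":0},{"dx":0,"dy":-0.002,"dz":0.07,"twist":0},{"dx":0,"dy":-0.002,"dz":0.082,"twist":0},{"dx":0,"dy":-0.002,"dz":0.082,"twist":0}])

```text
t: 3.2
eef_pos: [430.4, -314.9, 122.2]
tcp_rot: [3.141, -0.001, 2.937]
ft_force: [-0.2, -1.0, 0.8]
opening: 0.636
```

>>> carry_out(moves=[{"dx":0,"dy":0,"dz":0,"twist":0},{"dx":0,"dy":0,"dz":0,"twist":0},{"dx":0,"dy":0,"dz":0,"twist":0},{"dx":0,"dy":0,"dz":0,"twist":0},{"dx":0,"dy":0,"dz":0,"twist":0}], grip=0.0)

```text
t: 3.7
eef_pos: [430.5, -315.8, 122.9]
tcp_rot: [-3.141, 0.0, 2.936]
ft_force: [-0.4, -0.2, 0.8]
opening: 0.267
```

```bash
python3 -c "
from h import *
wp([(430.7,-315.5,122)]);print(state()['opening'])
g0=np.array([-100,36])
for th in (.05,.1,.15,.2,.3,.4,.5,.6,.7,.8,.9,1,1.1,1.15,1.2,1.25):
    c,s=np.cos(th),np.sin(th); x=-100*c+36*s;z=36*c+100*s; print(th,'dx',round(-(x+100)/1000,4),'dz',round(-(z-36)/1000,4))"
```

```text
pose [ 430.5 -315.8  122.9] [-3.141  0.     2.936] F [-0.4 -0.2  0.8] t 3.7
(430.7, -315.5, 122) [-0.0002  0.0003  0.0009]
0.2671226308039401
0.05 dx -0.0019 dz -0.005
0.1 dx -0.0041 dz -0.0098
0.15 dx -0.0065 dz -0.0145
0.2 dx -0.0091 dz -0.0191
0.3 dx -0.0151 dz -0.0279
0.4 dx -0.0219 dz -0.0361
0.5 dx -0.0295 dz -0.0435
0.6 dx -0.0378 dz -0.0502
0.7 dx -0.0467 dz -0.056
0.8 dx -0.0562 dz -0.0608
0.9 dx -0.066 dz -0.0647
1 dx -0.0763 dz -0.0676
1.1 dx -0.0867 dz -0.0695
1.15 dx -0.092 dz -0.07
1.2 dx -0.0973 dz -0.0702
1.25 dx -0.1026 dz -0.0703
```

>>> carry_out(moves=[{"dx":0,"dy":0,"dz":0,"twist":0},{"dx":0,"dy":0,"dz":0,"twist":0},{"dx":0,"dy":0,"dz":0,"twist":0},{"dx":0,"dy":0,"dz":0,"twist":0},{"dx":0,"dy":0,"dz":0,"twist":0}])

```text
t: 4.2
eef_pos: [430.5, -315.4, 122.7]
tcp_rot: [3.141, -0.0, 2.936]
ft_force: [1.5, 5.0, 4.1]
opening: 0.171
```

It's gripped, with the opening at 16 mm. I'll lift along the arc.

>>> carry_out(moves=[{"dx":-0.002,"dy":0,"dz":-0.005,"twist":0},{"dx":-0.004,"dy":0,"dz":-0.0098,"twist":0},{"dx":-0.0065,"dy":0,"dz":-0.0145,"twist":0},{"dx":-0.009,"dy":0,"dz":-0.019,"twist":0},{"dx":-0.015,"dy":0,"dz":-0.028,"twist":0}])

```text
t: 4.7
eef_pos: [444.9, -318.4, 150.2]
tcp_rot: [3.14, -0.002, 2.936]
ft_force: [4.9, 2.9, -12.5]
opening: 0.171
```

Forces are modest, so I'll continue from 0.3 to 0.8. Shifts are relative to the current command.

>>> carry_out(moves=[{"dx":-0.007,"dy":0,"dz":-0.008,"twist":0},{"dx":-0.0145,"dy":0,"dz":-0.0155,"twist":0},{"dx":-0.023,"dy":0,"dz":-0.022,"twist":0},{"dx":-0.0315,"dy":0,"dz":-0.028,"twist":0},{"dx":-0.041,"dy":0,"dz":-0.033,"twist":0}])

```text
t: 5.2
eef_pos: [485.4, -326.7, 183.8]
tcp_rot: [3.141, -0.002, 2.936]
ft_force: [0.9, 4.8, -13.3]
opening: 0.163
```

```bash
python3 -c "
from h import *
snap('scene','s2');wp([])"
```

```text
pose [ 486.9 -327.   184.6] [3.141 0.    2.936] F [ 0.5  5.9 -7.8] t 5.25
```

View pics/s2.png

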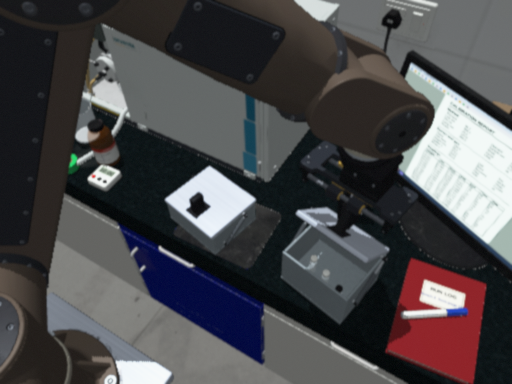

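The lid is up at about (340,225), held by the fin, and the low chest at (210,205) is shut. On to about 1.17 rad.

>>> carry_out(moves=[{"dx":-0.01,"dy":0,"dz":-0.004,"twist":0},{"dx":-0.02,"dy":0,"dz":-0.007,"twist":0},{"dx":-0.0305,"dy":0,"dz":-0.009,"twist":0},{"dx":-0.038,"dy":0,"dz":-0.0095,"twist":0},{"dx":-0.038,"dy":0,"dz":-0.0095,"twist":0}])

```text
t: 5.75
eef_pos: [523.5, -334.5, 194.0]
tcp_rot: [3.141, 0.0, 2.936]
ft_force: [1.1, 6.9, -2.6]
opening: 0.168
```

>>> carry_out(moves=[{"dx":-0.003,"dy":0,"dz":0,"twist":0},{"dx":-0.005,"dy":0,"dz":0,"twist":0},{"dx":-0.006,"dy":0,"dz":0,"twist":0},{"dx":-0.007,"dy":0,"dz":0,"twist":0},{"dx":-0.007,"dy":0,"dz":0,"twist":0}], grip=0.06)

```text
t: 6.25
eef_pos: [529.4, -336.5, 193.3]
tcp_rot: [-3.141, 0.0, 2.936]
ft_force: [0.6, -0.4, -0.9]
opening: 0.529
```

>>> carry_out(moves=[{"dx":0,"dy":0,"dz":-0.015,"twist":0},{"dx":0,"dy":0,"dz":-0.035,"twist":0},{"dx":0,"dy":0,"dz":-0.06,"twist":0},{"dx":0,"dy":0,"dz":-0.09,"twist":0},{"dx":0,"dy":0,"dz":-0.12,"twist":0}])

```text
t: 6.75
eef_pos: [529.1, -336.3, 314.3]
tcp_rot: [3.141, -0.0, 2.936]
ft_force: [-0.5, -0.2, -1.0]
opening: 0.628
```

>>> carry_out(moves=[{"dx":0,"dy":0,"dz":-0.02,"twist":0},{"dx":0,"dy":0,"dz":-0.03,"twist":0},{"dx":0,"dy":0,"dz":-0.03,"twist":0},{"dx":0,"dy":0,"dz":-0.03,"twist":0},{"dx":0,"dy":0,"dz":-0.03,"twist":0}])

```text
t: 7.25
eef_pos: [529.0, -336.2, 341.7]
tcp_rot: [3.141, -0.002, 2.936]
ft_force: [-0.8, 0.3, 0.5]
opening: 0.63
```

>>> carry_out(moves=[{"dx":0,"dy":0,"dz":0,"twist":0},{"dx":0,"dy":0,"dz":0,"twist":0},{"dx":0,"dy":0,"dz":0,"twist":0},{"dx":0,"dy":0,"dz":0,"twist":0},{"dx":0,"dy":0,"dz":0,"twist":0}])

```text
t: 7.75
eef_pos: [529.3, -336.3, 343.1]
tcp_rot: [3.142, 0.0, 2.936]
ft_force: [-0.1, 0.9, 0.1]
opening: 0.631
```

```bash
cat > ang.py <<'E'
from h import *
import sys
p,d=snap('scene',sys.argv[1]); P=cloud('scene',d)
xc=np.array([.979,-.203,0]);yc=np.array([.203,.979,0])
q=P[d>0]-[528.6,-335.8,105]; u,v,z=q@xc,q@yc,q[:,2]
k=(abs(v)<72)&(z>35)&(z<135)&(u>-90)&(u<30); u,v,z=u[k],v[k],z[k]
k=abs(v)>25; u,z=u[k],z[k]
l=cv2.fitLine(np.stack([u,z],1).astype(np.float32),cv2.DIST_HUBER,0,.01,.01).ravel()
print('n',len(u),'lid angle',np.arctan2(abs(l[1]),abs(l[0])).round(3),l.round(2)); wp([])
E
python3 ang.py s3
```

```text
n 1144 lid angle 1.301 [  0.27  -0.96 -31.27  89.92]
pose [ 529.3 -336.3  343.1] [3.142 0.    2.936] F [0.8 0.3 0.4] t 7.8
```

View pics/s3.png

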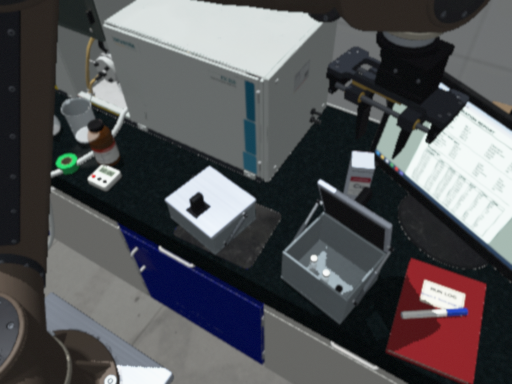

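The lid stands open at about (355,215), the gripper is clear above, and the low chest at (210,205) is shut. I'll wait and recheck that it's at rest before handing in.

>>> carry_out(moves=[{"dx":0,"dy":0,"dz":0,"twist":0},{"dx":0,"dy":0,"dz":0,"twist":0},{"dx":0,"dy":0,"dz":0,"twist":0},{"dx":0,"dy":0,"dz":0,"twist":0},{"dx":0,"dy":0,"dz":0,"twist":0}])

```text
t: 8.3
eef_pos: [529.3, -336.3, 343.1]
tcp_rot: [3.142, 0.0, 2.936]
ft_force: [0.3, 0.4, -0.4]
opening: 0.631
```

>>> carry_out(moves=[{"dx":0,"dy":0,"dz":0,"twist":0},{"dx":0,"dy":0,"dz":0,"twist":0},{"dx":0,"dy":0,"dz":0,"twist":0},{"dx":0,"dy":0,"dz":0,"twist":0},{"dx":0,"dy":0,"dz":0,"twist":0}])

```text
t: 8.8
eef_pos: [529.3, -336.3, 343.1]
tcp_rot: [3.142, 0.0, 2.936]
ft_force: [-0.1, -0.6, 0.1]
opening: 0.631
```

```bash
python3 ang.py s4 | tee o; grep -q 'angle 1.[23]' o && python3 -c "
from cell import *; print(job_done())"
```

```text
n 1151 lid angle 1.301 [  0.27  -0.96 -31.38  90.18]
pose [ 529.3 -336.3  343.1] [3.142 0.    2.936] F [-0.1 -0.1  0.6] t 8.85
the job is handed in; nothing more can be done
None
```

The taller chest's lid is open and held by its struts, and the job was handed in at 8.85 s. I pinched the fin on the lid of the taller (right-hand) chest, swung it to about 1.18 rad, let go and pulled straight up, well clear.

- **Taller lid:** two camera readings 1 s apart both gave 1.30 rad, so it is at rest. That is about 0.05 over the stated 1.25 stop, which I take to be depth and fit bias rather than a real angle.
- **Lower chest:** it looked shut in the last picture I viewed, about 1 s before hand-in. I did not measure its lid angle.
- **Contact and forces:** the wrist force was near zero at the end, so nothing was being touched. The highest reading returned during the lift was about 14 N.
- **Refused moves:** three move calls were refused for missing keys. Nothing moved, and I resent them in full.

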